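Rivet the fan cover down on the fish-counter fan tray

ROBOT

A 6-joint arm with a two-finger parallel gripper is mounted at the origin on the work surface. World frame = base frame: x ahead of the robot, y to its left, z up, the work surface at z = 0. Lengths are in m, angles in rad, forces in N, time in s.
With the tool pointing down it reaches from about 0.35 to 0.775 m from the base axis. Payload 5.5 kg.
Tool frame: the origin (TCP) lies on the centre line of the jaws, within the pads' length; the fingertips stand 11 mm ahead of it and the grasp point (between the pads) lies 8 mm behind it (env.tip_reach is the distance from the TCP to the fingertips, in m); z points along the fingers, x is the direction in which the jaws open and shut, and the axes are right-handed (so a half turn about z gives the same grasp; the last joint's range is limited). The gripper opens to 85 mm and grips with 20 to 120 N. Pads are 22 mm wide; open, the fingers measure 114 mm over their backs; the gripper's body (76 mm by 85 mm) begins 54 mm behind the grasp point. The pads swing forward as they close: fully open they stand 13 mm farther back than shut.
Start: joints at [-1.291, 0.313, 0.046, 1.304, 0, 1.431], TCP at [0.234, -0.525, 0.242] pointing down, gripper open.
Joint ranges: [-2.76, 2.76], [-0.86, 1.69], [-1.03, 1.26], [-2.2, 2.34], [-1.47, 1.5], [-3.14, 3.14]. Speed limits (rad/s): [2.57, 2.57, 3.14, 3.14, 3.14, 3.14].

INTERFACE

Orientations are given as a unit quaternion [w, x, y, z].
In Python, from workcell import env gives the robot as it stands.
- The arm moves only by the tool carry_out, never from a script. Its argument "moves" is one flat list of numbers, 7 for each row, row after row: the gripper command: -1 is shut, 1 is fully open, values between are in proportion, then the shift along the tool's x, y, z in m, then the turn, a rotation vector about the tool's x, y, z in degrees. A call has exactly 5 rows; each row shifts and turns the pose as measured when the row begins, along the tool's axes as they then stand; what a row does not reach is not made up. A row lasts 1/8 s, in which the tool goes at most 62.5 mm and 10.7 degrees, less where a joint would pass 70% of its speed; a pose out of reach is approached as far as the arm can. A call is refused whole if a number of a shift passes 0.0625 or a number of a turn 10.7, either way. A call with a gripper value outside its range is refused whole. The fingers move at their own pace and stop on an object; "squeeze" is the grip in N (left out, the last holds). Time passes only in rows, so rows that do not move let the fingers close, or fill a call up. It gives the time, the measured TCP pose, the force and the opening at its end, in the units of the state.
- env.get_state(): the state, without advancing time (a new reading comes with each control period).
- env.read_camera(name): name is "side" or "top"; returns the picture (400x640x3 uint8, red, green, blue); there is no depth.
- env.calibration(name): a dict with "camera_matrix" (3x3 intrinsics, pixels), "rvec" (rotation vector, rad) and "tvec" (3), from world to camera coordinates, as OpenCV has them. Camera axes: x right, y down, z forward; pixel columns grow to the right and rows downward; lengths in m; the calibration is good to about 2 mm. A picture is of the moment at which its call begins. calibration takes no time and is no camera call.
- env.hand_in(): hands the job in, once; it reports no verdict.
The state is a dict: "clock": time; "joint_pos": joint angles; "qvel": joint speeds; "tau": joint torques, N m; "tcp_pos": TCP position; "orientation": TCP orientation; "wrist_force": force on the tool from outside, world axes, zero at the start; "ft_torque": the same for the moment, N m; "finger_gap": finger opening in m.
Only numpy, scipy, OpenCV 4.12 (cv2) and the standard library are available. Lean on these libraries where they do the work, as an engineer would, in place of code of your own. Each camera call takes 0.05 s, during which the arm holds its last target. There are 200 camera calls.

TASK

Fasten the white cover of the fan tray: take the black push rivet with the raised centre pin out of the parts rail and fit it into the hole at the cover's free end. The hole in the plate beneath is several millimetres out of line to one side or the other, so feel for it with the rivet, shifting the cover sideways, until the rivet drops through and its collar sits on the boss; then push its centre pin down flush, so that the rivet holds the cover down against its springy seal. The thin cover cracks if pressed with more than 25 newtons; leave the two domed clips, the screwdriver and the tin where they are.

Things in the scene. Friction and masses are not known exactly. Their poses are not given: they have to be found in the camera images.
- tray: Stainless steel fan tray, 240 mm (x) by 190 mm (y), 60 mm high, fixed to the counter. Origin at the centre of its underside, z up. Its white cover (210 x 160 mm, 4 mm thick, with a grille) is hooked at the +x end; the free end with the rivet hole is at the -x end. The front plate under the cover, held in slots, has an 11.5 mm hole for the rivet that is not where the cover's hole is, see cover.
- cover (a joint): Tilt of the cover about its hooks (rad), 185 mm from the rivet hole: 0 = fully down on its seal, where it stops hard (about 4 N at the hole); 0.024 = free, sprung up 4.5 mm at the hole. The plate's hidden hole lies 5 to 8 mm to one side or the other (tray's y) of the cover's hole; a push of 2 to 5 N sideways shifts the cover in its hooks, by up to 9 mm, to line the holes up.
- cover_hole (a point): Mouth of the rivet hole: centre of the top of the round boss (17 mm across, 5 mm high, 11 mm hole right through boss and cover) at the cover's free end, on the cover's centre line; it moves with the cover, z up. With the cover down it is 71 mm above the counter. Below it, 11 to 14 mm down with the cover down, comes the steel front plate of the deck, with free space beneath.
- rail: White plastic parts rail on the counter, fixed: a bar 17 mm wide (x), 160 mm long (y), top 45 mm above the counter, on a 60 x 180 x 6 mm foot. Three pockets 11 mm square, at y = -50, 0 and +50 mm, in which the rivet and the two clips stand in any order. Origin at the centre of its underside, z up.
- rivet_collar (a point): Black plastic push rivet, about 20 g, standing upright in a pocket: centre of its collar (22 mm across, 5 mm thick; this point is half-way up, z up along the rivet). Grip it by the collar, which overhangs the 17 mm wide rail and boss by 2.5 mm all round. Below it a 9 mm shank ends in two legs, 27 mm long in all from the collar's underside, narrowed to 7 mm at the end.
- pin_top (a point): Top centre of the rivet's pin (head 11 mm across), which stands 9 mm above the collar's top face at the start; flush, it is level with it.
- pin (a joint): How far the pin is pushed in (m): 0 = raised, 0.009 = flush, where it stops hard. It slides stiffly, with about 8 N of friction, and stays where it is left. It spreads the legs (from 15 mm below the collar down) by 3.6 mm each, which locks the rivet under the steel deck if the cover is down, and jams in the hole if not.
- clip_a_head (a point): Domed one-piece clip, black plastic, without a pin, in another pocket of the rail: centre of its head (22 mm across, 6 mm high). To be left alone.
- clip_b_head (a point): Second clip like it, in the third pocket. To be left alone.
- screwdriver_mid (a point): Screwdriver, 200 mm long, 26 mm thick, lying beside the work: its middle. To be left alone.
- tin_mid (a point): Food tin, 74 mm across, 110 mm high, standing beside the work: its centre. To be left alone.

How it is judged:
On the way, in this order (a step that is already met when the one before it is completed fails the run):
1. the rivet stands in the cover's hole, its collar on the boss, the pin still raised (horizontal distance between rivet_collar and cover_hole below 0.0025 m and z of rivet_collar in the frame of cover_hole between 0 and 0.0045 m and value of joint pin below 0.004 m), for 0.2 s.
2. the pin is pushed flush (value of joint pin above 0.0075 m), for 0.1 s.
At the end, for the whole second after the job is handed in: The rivet stands in the cover's hole with its collar on the boss (within 2 mm of height and 2.5 mm of centre), its pin is flush within 1.5 mm, and the rivet by itself holds the cover down to within 2.5 mm of fully down at the hole (tilt under 0.0135 rad) (value of joint pin above 0.0075 m and horizontal distance between rivet_collar and cover_hole below 0.0025 m and z of rivet_collar in the frame of cover_hole between 0 and 0.0045 m and value of joint cover below 0.0135 rad); the robot touches nothing.
It fails at once if the cover is pressed with more than 25 N (contact force between cover and anything else above 25 N).
It fails at once if a domed clip, the screwdriver or the tin is disturbed (moved by more than 15 mm) (distance of any of clip_a_head, clip_b_head, screwdriver_mid, tin_mid from where it was at the start of the episode above 0.015 m).
It also fails if it takes over 67 s, if anything falls off the work surface, if the arm or the gripper's body presses on something with over 40 N, if the wrist force passes 120 N, or if a joint passes its speed limit or range.

## Working session

There is one attempt and no reset: what is moved stays moved. The work goes in short steps, Python scripts to look and compute and a tool call to move; the robot and the scene stay as the last step left them, time stands still between calls to the robot, and variables do not carry over. Pictures are saved under pics/ and viewed, about 8 in all and at most 12, crops included, and the job is handed in when it is done.

Besides the shell and the picture viewer there is one more tool, called after ">>>" as name(argument=value, ...), one argument or row to a line, values as JSON. carry_out: Moves the arm, as the interface text tells. Its arguments: {"type":"object","properties":{"moves":{"type":"array"},"squeeze":{"type":"number"}},"required":["moves"]}

```bash
mkdir -p pics; cat > h.py <<'E'
from workcell import env
import numpy as np, cv2
from scipy.spatial.transform import Rotation as R
def cal(n):
    c=env.calibration(n); return np.array(c["camera_matrix"],float),np.array(c["rvec"],float).ravel(),np.array(c["tvec"],float).ravel()
def ray(n,uv):
    K,r,t=cal(n); M=R.from_rotvec(r).as_matrix(); o=-M.T@t
    d=M.T@np.linalg.inv(K)@np.array([uv[0],uv[1],1.]); return o,d/np.linalg.norm(d)
def onz(n,uv,z):
    o,d=ray(n,uv); return o+d*(z-o[2])/d[2]
def proj(n,p):
    K,r,t=cal(n); return cv2.projectPoints(np.array(p,float).reshape(-1,1,3),r,t,K,None)[0].reshape(-1,2)
def tri(uv1,uv2):
    (a,d),(b,e)=ray("top",uv1),ray("side",uv2); s=np.linalg.lstsq(np.c_[d,-e],b-a,rcond=None)[0]
    p,q=a+d*s[0],b+e*s[1]; return (p+q)/2,np.linalg.norm(p-q)
def snap(n,f,crop=None,s=1):
    im=cv2.cvtColor(np.array(env.read_camera(n)),cv2.COLOR_RGB2BGR)
    cv2.imwrite("pics/raw_"+f,im)
    if crop: im=im[crop[1]:crop[3],crop[0]:crop[2]]
    cv2.imwrite("pics/"+f,cv2.resize(im,None,fx=s,fy=s,interpolation=cv2.INTER_CUBIC)); return im
E
python3 - <<'E'
from h import *
a=snap("top","top0.png"); b=snap("side","side0.png")
cv2.imwrite("pics/both0.png",cv2.resize(np.vstack([a,b]),(480,600),interpolation=cv2.INTER_AREA))
for n in("top","side"): print(n,ray(n,(320,200)),cal(n)[0][0,0])
print(env.get_state())
E
```

```text
top (array([0.39488968, 0.01657052, 1.23255325]), array([ 0.17167441,  0.01409953, -0.98505284])) 468.4457316994446
side (array([0.23271005, 0.71495699, 0.50819343]), array([ 0.38190152, -0.77937127, -0.49672091])) 362.4013160233949
{'clock': 0.1, 'joint_pos': array([-1.29059466e+00,  3.13965335e-01,  4.50907479e-02,  1.30361464e+00,
        1.04619716e-05,  1.43121093e+00]), 'qvel': array([ 0.0010433 , -0.00245576,  0.00271835,  0.00140158, -0.00029885,
       -0.00057467]), 'tau': array([ 5.00364607e-03, -4.81722522e+01,  2.99245852e+01,  1.26974474e-02,
       -3.48944020e-07, -4.39057558e-06]), 'tcp_pos': array([ 0.23422824, -0.52464484,  0.24147451]), 'orientation': array([-5.58954610e-04,  8.38917457e-01, -5.44258012e-01, -6.35668986e-04]), 'wrist_force': array([ 0.19057505,  0.35143859, -0.25827873]), 'ft_torque': array([ 0.00553826, -0.02209127,  0.018012  ]), 'finger_gap': 0.0850764829799172}
```

View pics/top0.png

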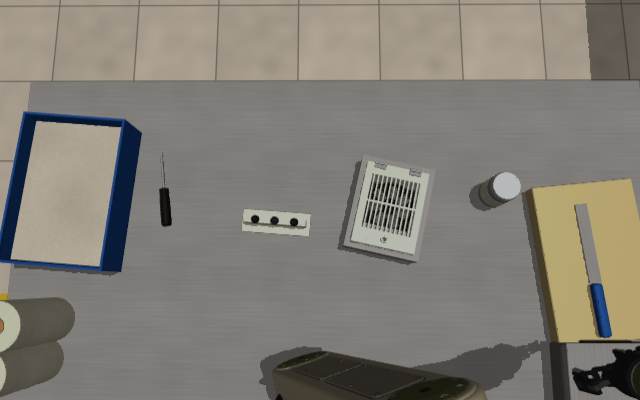

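View pics/side0.png

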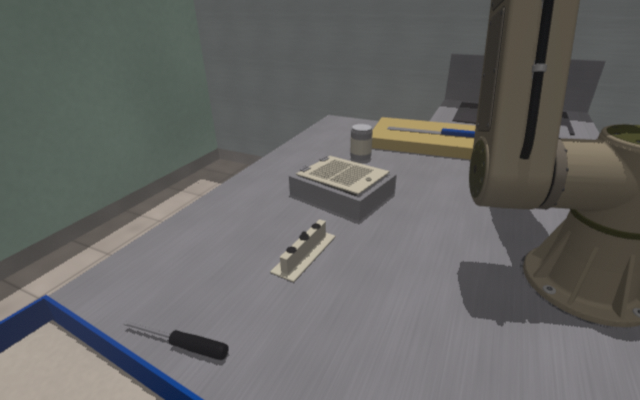

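The top view shows the rail near (275,221), with three black heads at (255,219), (274,221) and (294,222). The tray is near (388,210) with its hole at about (383,240). I'll zoom in on these to tell the rivet from the clips.

```bash
python3 - <<'E'
from h import *
a=cv2.imread("pics/raw_top0.png"); b=cv2.imread("pics/raw_side0.png")
f=lambda im,c,s:cv2.resize(im[c[1]:c[3],c[0]:c[2]],s,interpolation=cv2.INTER_CUBIC)
l=np.vstack([f(a,(235,200,315,240),(400,200)),f(a,(340,150,440,270),(333,400))if 0 else f(a,(335,150,435,250),(400,400))])
r=np.vstack([f(b,(270,210,340,280),(400,400)),f(b,(340,160,400,190),(400,200))])
cv2.imwrite("pics/z.png",np.hstack([l,r]))
g=cv2.cvtColor(a,cv2.COLOR_BGR2GRAY)
m=np.zeros_like(g);m[205:238,240:312]=255;m=((g<70)&(m>0)).astype(np.uint8)
n,_,st,c=cv2.connectedComponentsWithStats(m)
for i in range(1,n):
    if st[i,4]>15: print(st[i],c[i],onz("top",c[i],.0475))
# tray/cover mask : white
w=a.min(2);m=((w>165)).astype(np.uint8);m[:, :335]=0;m[:,440:]=0;m[:150]=0;m[270:]=0
m=cv2.morphologyEx(m,cv2.MORPH_CLOSE,np.ones((7,7)))
k=max(cv2.findContours(m,0,2)[0],key=cv2.contourArea);rr=cv2.minAreaRect(k);P=cv2.boxPoints(rr)
print(rr);print(np.array([onz("top",p,.066) for p in P]))
g2=((g<125)).astype(np.uint8);g2[:232]=0;g2[248:]=0;g2[:,:375]=0;g2[:,392:]=0
n,_,st,c=cv2.connectedComponentsWithStats(g2)
for i in range(1,n): print("hole",st[i],c[i],onz("top",c[i],.0755))
m=(w>165).astype(np.uint8);m[:, :236]=0;m[:,315:]=0;m[:195]=0;m[245:]=0
k=max(cv2.findContours(m,0,2)[0],key=cv2.contourArea);rr=cv2.minAreaRect(k);P=cv2.boxPoints(rr);print("rail",rr);print(np.array([onz("top",p,.006) for p in P]))
E
```

```text
[251 216   8   8  50] [254.66 219.18] [0.55158881 0.20032019 0.0475    ]
[270 217   9   8  53] [273.8490566  220.56603774] [0.54807243 0.15117631 0.0475    ]
[290 219   8   8  51] [293.54901961 222.1372549 ] [0.54408832 0.10081302 0.0475    ]
((390.7220153808594, 207.1787109375), (64.11126708984375, 80.51083374023438), 12.264774322509766)
[[ 0.49782837 -0.0438897   0.066     ]
 [ 0.69952594 -0.08919845  0.066     ]
 [ 0.663818   -0.24793633  0.066     ]
 [ 0.46429603 -0.19867564  0.066     ]]
hole [383 237   3   4  10] [384.  238.5] [ 0.50009398 -0.12527288  0.0755    ]
hole [380 239   2   3   3] [380.33333333 240.        ] [ 0.49637109 -0.11616001  0.0755    ]
hole [375 246   7   2   8] [377.625 246.75 ] [ 0.47971403 -0.1091987   0.0755    ]
rail ((275.7559814453125, 222.3004608154297), (66.86637878417969, 20.654014587402344), 4.573921203613281)
[[0.52848622 0.2404772  0.006     ]
 [0.58337349 0.23774861 0.006     ]
 [0.56924636 0.06071019 0.006     ]
 [0.51464288 0.06468527 0.006     ]]
```

View pics/z.png

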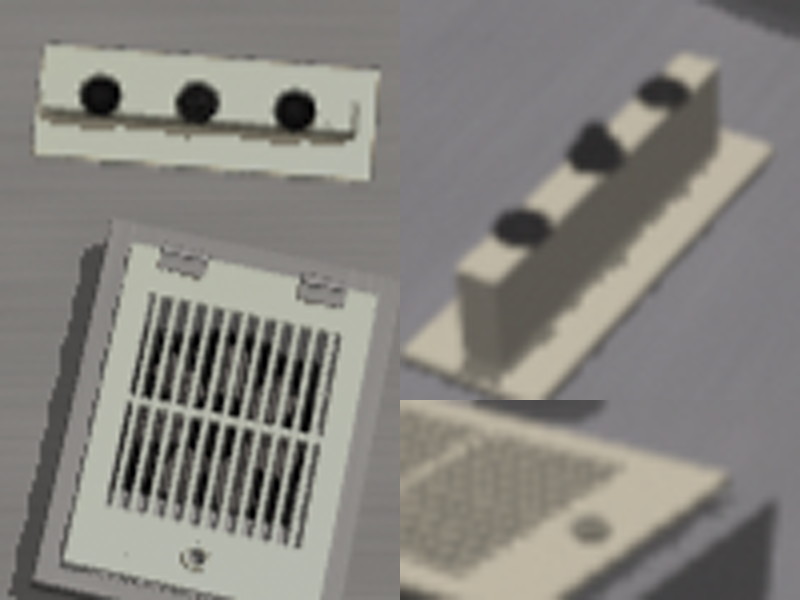

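The middle part (zoom (595,128)) has the raised pin, so that is the rivet. The boss shows in top at (383.7,239.6) and in side at (368.5,179.2). Next I triangulate both and write a row planner.

```bash
cat >> h.py <<'E'
def plan(p,yaw,n=5):
    """per-row tool-frame shifts to world p with jaws at world yaw (deg), tool down; rounded"""
    s=env.get_state(); q=R.from_quat(np.roll(s["orientation"],-1)); x=np.array(s["tcp_pos"]); p=np.array(p,float)
    y=np.radians(yaw); T=R.from_matrix(np.array([[np.cos(y),np.sin(y),0],[np.sin(y),-np.cos(y),0],[0,0,-1]]).T)
    rv=(q.inv()*T).as_rotvec(); d=(p-x)/n
    print("now",x.round(4),"jaw yaw",np.degrees(np.arctan2(*q.as_matrix()[[1,0],0])).round(2),"tot",(p-x).round(4),np.degrees(rv).round(1))
    for i in range(n):
        print((q*R.from_rotvec(rv*i/n)).inv().apply(d).round(4),np.degrees(rv/n).round(2))
E
python3 - <<'E'
from h import *
print("boss",tri((383.7,239.6),(368.5,179.2)))
print("collar",tri((273.85,220.57),(304.5,237)), "pin side on z", onz("side",(304.1,231.6),.059),onz("side",(304.5,237.5),.0475))
print("boss side@z",onz("side",(368.5,179.2),.0755),"top",onz("top",(383.7,239.6),.0755))
plan((.548,.151,.16),-4.3,15)
E
```

```text
boss (array([ 0.49785931, -0.12492686,  0.07153143]), np.float64(0.0002810747875249048))
collar (array([0.54806859, 0.15119864, 0.0471207 ]), np.float64(9.153817794082381e-05)) pin side on z [0.54999067 0.14839261 0.059     ] [0.5469005  0.15329228 0.0475    ]
boss side@z [ 0.49558751 -0.11726888  0.0755    ] top [ 0.4973723  -0.12448104  0.0755    ]
now [ 0.2342 -0.5246  0.2415] jaw yaw -65.95 tot [ 0.3138  0.6756 -0.0815] [ -0.1   0.1 -61.6]
[-0.0326 -0.0375  0.0055] [-0.    0.01 -4.11]
[-0.0298 -0.0397  0.0055] [-0.    0.01 -4.11]
[-0.0269 -0.0417  0.0055] [-0.    0.01 -4.11]
[-0.0238 -0.0436  0.0055] [-0.    0.01 -4.11]
[-0.0207 -0.0452  0.0055] [-0.    0.01 -4.11]
[-0.0174 -0.0465  0.0055] [-0.    0.01 -4.11]
[-0.014  -0.0476  0.0055] [-0.    0.01 -4.11]
[-0.0105 -0.0485  0.0055] [-0.    0.01 -4.11]
[-0.007  -0.0492  0.0055] [-0.    0.01 -4.11]
[-0.0035 -0.0495  0.0054] [-0.    0.01 -4.11]
[ 0.0001 -0.0497  0.0054] [-0.    0.01 -4.11]
[ 0.0036 -0.0495  0.0054] [-0.    0.01 -4.11]
[ 0.0072 -0.0491  0.0054] [-0.    0.01 -4.11]
[ 0.0107 -0.0485  0.0054] [-0.    0.01 -4.11]
[ 0.0141 -0.0476  0.0054] [-0.    0.01 -4.11]
```

>>> carry_out(
  moves=[0,-0.033,-0.038,0,0,0,-4.1,0,-0.03,-0.04,0,0,0,-4.1,0,-0.027,-0.042,0,0,0,-4.1,0,-0.024,-0.044,0,0,0,-4.1,0,-0.021,-0.045,0,0,0,-4.1],
)

```text
clock: 0.72
tcp_pos: [0.3396, -0.2936, 0.2387]
orientation: [-0.002, 0.923, -0.384, -0.002]
wrist_force: [1.0, 0.2, -0.1]
finger_gap: 0.0427
```

>>> carry_out(
  moves=[0,-0.017,-0.047,0,0,0,-4.1,0,-0.014,-0.048,0,0,0,-4.1,0,-0.01,-0.049,0,0,0,-4.1,0,-0.007,-0.049,0,0,0,-4.1,0,-0.004,-0.05,0,0,0,-4.1],
)

```text
clock: 1.35
tcp_pos: [0.4451, -0.0584, 0.2386]
orientation: [-0.003, 0.978, -0.209, -0.002]
wrist_force: [0.2, 0.1, -0.7]
finger_gap: 0.0427
```

```bash
python3 - <<'E'
from h import *
plan((.548,.151,.15),-4.3,10); print(env.get_state()["finger_gap"])
E
```

```text
now [ 0.4451 -0.0584  0.2386] jaw yaw -24.07 tot [ 0.1029  0.2094 -0.0886] [ -0.3   0.2 -19.8]
[ 0.0009 -0.0233  0.009 ] [-0.03  0.02 -1.98]
[ 0.0017 -0.0232  0.009 ] [-0.03  0.02 -1.98]
[ 0.0025 -0.0232  0.0089] [-0.03  0.02 -1.98]
[ 0.0033 -0.0231  0.0089] [-0.03  0.02 -1.98]
[ 0.0041 -0.023   0.0089] [-0.03  0.02 -1.98]
[ 0.0049 -0.0228  0.0089] [-0.03  0.02 -1.98]
[ 0.0056 -0.0226  0.0089] [-0.03  0.02 -1.98]
[ 0.0064 -0.0224  0.0089] [-0.03  0.02 -1.98]
[ 0.0072 -0.0222  0.0089] [-0.03  0.02 -1.98]
[ 0.0079 -0.0219  0.0089] [-0.03  0.02 -1.98]
0.042730551484461206
```

>>> carry_out(
  moves=[0,0.003,-0.047,0.01,0,0,-4,0,0.006,-0.046,0.02,0,0,-4,0,0.008,-0.046,0.02,0,0,-4,0,0.011,-0.045,0.02,0,0,-4,0,0.014,-0.044,0.02,0,0,-4],
)

```text
clock: 1.98
tcp_pos: [0.5508, 0.1587, 0.1476]
orientation: [-0.002, 1.0, -0.029, -0.0]
wrist_force: [0.9, -0.3, 0.7]
finger_gap: 0.0427
```

```bash
python3 - <<'E'
from h import *
plan((.548,.151,.12),-4.3,2)
a=snap("side","s1.png",(250,150,370,270),4);b=snap("top","t1.png",(225,170,325,270),4.8)
a=cv2.imread("pics/s1.png")[:480,:400];b=cv2.imread("pics/t1.png")[:480,:400]
cv2.imwrite("pics/c1.png",np.hstack([a,b]))
E
```

```text
now [0.5508 0.1587 0.1476] jaw yaw -3.31 tot [-0.0028 -0.0077 -0.0276] [-0.3  0.   1. ]
[-0.0012  0.004   0.0138] [-0.14  0.01  0.49]
[-0.0011  0.004   0.0138] [-0.14  0.01  0.49]
```

View pics/c1.png

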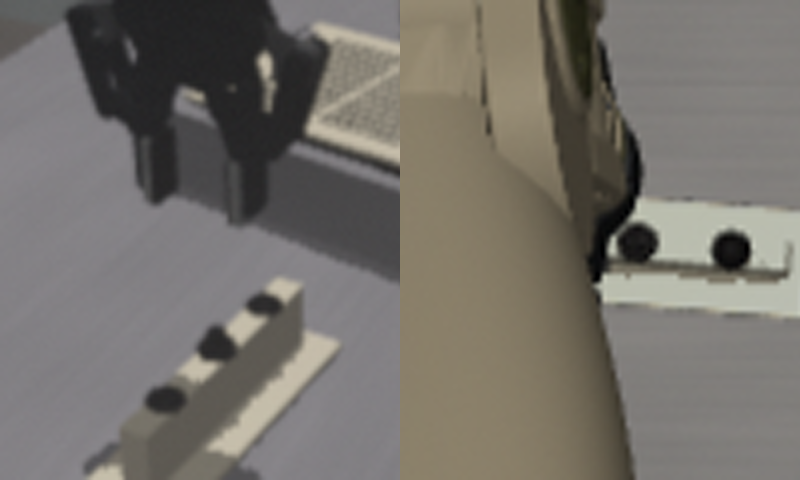

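The gripper hangs above the middle rivet, with fingertips at zoom (155,195) and (245,215) and the raised pin at (215,330). I'm correcting sideways and then descending.

>>> carry_out(
  moves=[0,-0.0025,0.0077,0.015,-0.2,0,1,0,0,0,0.025,0,0,0,0,0,0,0.02,0,0,0,0,0,0,0.01,0,0,0,0,0,0,0,0,0,0],
)

```text
clock: 2.7
tcp_pos: [0.5451, 0.1516, 0.0731]
orientation: [-0.0, 0.999, -0.037, -0.003]
wrist_force: [0.1, 0.5, -0.1]
finger_gap: 0.0427
```

```bash
python3 - <<'E'
from h import *
plan((.548,.151,.0535),-4.3,1)
E
```

```text
now [0.5451 0.1516 0.0731] jaw yaw -4.26 tot [ 0.0029 -0.0006 -0.0196] [0.  0.4 0. ]
[0.003  0.0004 0.0196] [0.01 0.39 0.04]
```

>>> carry_out(
  moves=[0,0.003,0.0005,0.01,0,0.4,0,0,0,0,0.0096,0,0,0,-0.2,0,0,0,0,0,0,-0.6,0,0,0,0,0,0,-1,0,0,0,0,0,0],
  squeeze=40,
)

```text
clock: 3.32
tcp_pos: [0.5499, 0.1507, 0.0546]
orientation: [-0.0, 0.999, -0.037, 0.002]
wrist_force: [0.2, -0.1, -0.4]
finger_gap: 0.019
```

```bash
python3 - <<'E'
from h import *
plan((.548,.151,.0535),-4.3,1); s=env.get_state();print(s["finger_gap"],s["wrist_force"],s["ft_torque"])
E
```

```text
now [0.5499 0.1507 0.0546] jaw yaw -4.28 tot [-0.0019  0.0003 -0.0011] [-0.  -0.2  0. ]
[-0.0019 -0.0001  0.0011] [-0.03 -0.25  0.02]
0.01903950318050782 [ 0.24500642 -0.07116289 -0.40934913] [0.03445693 0.01598992 0.00905396]
```

>>> carry_out(
  moves=[-1,0,0,0,0,0,0,-1,0,0,0,0,0,0,-1,0,0,0,0,0,0,-1,0,0,0,0,0,0,-1,0,0,0,0,0,0],
)

```text
clock: 3.95
tcp_pos: [0.55, 0.1508, 0.0548]
orientation: [-0.0, 0.999, -0.037, 0.002]
wrist_force: [-0.3, -1.0, -0.4]
finger_gap: 0.0185
```

```bash
python3 - <<'E'
from h import *
plan((.548,.151,.0535),-4.3,1); s=env.get_state();print(s["finger_gap"],s["wrist_force"],s["ft_torque"])
snap("side","s2.png",(255,170,345,270),6)
E
```

```text
now [0.55   0.1508 0.0548] jaw yaw -4.27 tot [-0.002   0.0002 -0.0013] [-0.  -0.3  0. ]
[-0.002  -0.      0.0013] [-0.03 -0.27  0.03]
0.01852762075128535 [-0.31605167 -0.98811487 -0.40979941] [-0.0686123   0.01856587  0.00249605]
```

View pics/s2.png

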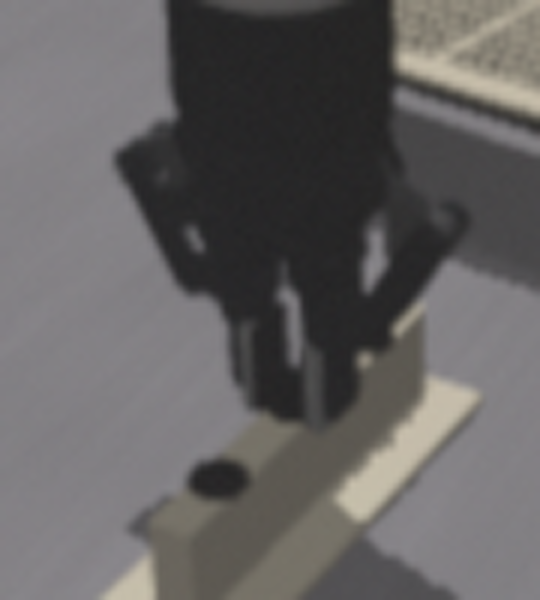

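The fingers hold something at (300,390), and the gap reads 18.5 mm where I expected 22. I'll lift gently and look.

>>> carry_out(
  moves=[-1,0,0,-0.008,0,0,0,-1,0,0,-0.015,0,0,0,-1,0,0,-0.02,0,0,0,-1,0,0,-0.03,0,0,0,-1,0,0,-0.03,0,0,0],
)

```text
clock: 4.62
tcp_pos: [0.5482, 0.1506, 0.1622]
orientation: [0.0, 0.999, -0.037, 0.001]
wrist_force: [1.2, 0.0, -1.1]
finger_gap: 0.0192
```

```bash
python3 - <<'E'
from h import *
plan((.548,.151,.15),-4.3,1); s=env.get_state();print(s["finger_gap"],s["wrist_force"],s["ft_torque"])
print(proj("side",s["tcp_pos"]))
snap("side","s3.png",(255,130,345,260),4.6)
E
```

```text
now [0.5482 0.1506 0.1622] jaw yaw -4.28 tot [-0.0002  0.0004 -0.0122] [ 0.  -0.1  0. ]
[-0.0003 -0.0004  0.0122] [ 0.   -0.11  0.02]
0.01919553160315413 [ 1.23432169  0.0188468  -1.08126324] [-0.01981708  0.01420195 -0.02554044]
[[302.49935491 190.201832  ]]
```

View pics/s3.png

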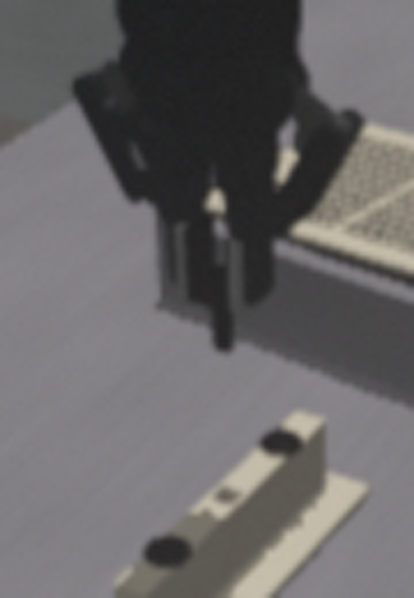

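The rivet hangs upright in the jaws with its tip at zoom (223,345), and the middle pocket is empty. Now I'm carrying it over the boss with a quarter turn.

```bash
python3 - <<'E'
from h import *
print(proj("side",[[.548,.151,z] for z in(.12,.1254,.13)]).round(1))
plan((.4975,-.1247,.16),77,10)
E
```

```text
[[303.3 208.2]
 [303.2 206. ]
 [303.1 204.1]]
now [0.5504 0.151  0.1668] jaw yaw -4.27 tot [-0.0529 -0.2757 -0.0068] [  0.3  -0.5 -81.3]
[-0.0032  0.0279  0.0006] [ 0.03 -0.05 -8.13]
[-0.0071  0.0271  0.0006] [ 0.03 -0.05 -8.13]
[-0.0109  0.0259  0.0006] [ 0.03 -0.05 -8.13]
[-0.0145  0.0241  0.0006] [ 0.03 -0.05 -8.13]
[-0.0177  0.0218  0.0006] [ 0.03 -0.05 -8.13]
[-0.0206  0.0191  0.0006] [ 0.03 -0.05 -8.13]
[-0.0231  0.016   0.0006] [ 0.03 -0.05 -8.13]
[-0.0251  0.0125  0.0006] [ 0.03 -0.05 -8.13]
[-0.0266  0.0089  0.0006] [ 0.03 -0.05 -8.13]
[-0.0276  0.005   0.0007] [ 0.03 -0.05 -8.13]
```

>>> carry_out(
  moves=[-1,-0.003,0.028,0,0,0,-8.1,-1,-0.007,0.027,0,0,0,-8.1,-1,-0.011,0.026,0,0,0,-8.1,-1,-0.014,0.024,0,0,0,-8.1,-1,-0.018,0.022,0,0,0,-8.1],
)

```text
clock: 5.3
tcp_pos: [0.5281, 0.011, 0.1747]
orientation: [0.003, 0.946, 0.324, 0.01]
wrist_force: [0.3, -0.4, 0.1]
finger_gap: 0.0188
```

>>> carry_out(
  moves=[-1,-0.021,0.019,0,0,0,-8.1,-1,-0.023,0.016,0,0,0,-8.1,-1,-0.025,0.012,0,0,0,-8.1,-1,-0.027,0.009,0,0,0,-8.1,-1,-0.028,0.005,0,0,0,-8.1],
)

```text
clock: 5.92
tcp_pos: [0.5056, -0.133, 0.1803]
orientation: [0.009, 0.768, 0.641, 0.01]
wrist_force: [0.5, -0.8, -0.6]
finger_gap: 0.019
```

```bash
python3 - <<'E'
from h import *
plan((.4975,-.1247,.122),77,2); s=env.get_state(); print(s["joint_pos"][5],s["finger_gap"])
E
```

```text
now [ 0.5056 -0.133   0.1803] jaw yaw 79.7 tot [-0.0081  0.0083 -0.0583] [ 1.6 -0.3  2.7]
[ 0.0033 -0.0055  0.029 ] [ 0.79 -0.13  1.35]
[ 0.0032 -0.0052  0.0291] [ 0.79 -0.13  1.35]
-0.23664415898434807 0.01896476121155761
```

>>> carry_out(
  moves=[-1,0.003,-0.0055,0.02,0.8,0,1.4,-1,0.003,-0.0055,0.02,0.8,0,1.4,-1,0,0,0.01,0,0,0,-1,0,0,0,0,0,0,-1,0,0,0,0,0,0],
)

```text
clock: 6.55
tcp_pos: [0.4962, -0.1238, 0.1284]
orientation: [-0.002, 0.785, 0.619, 0.001]
wrist_force: [0.1, -0.0, 0.2]
finger_gap: 0.019
```

```bash
python3 - <<'E'
from h import *
plan((.4975,-.1247,.120),77,1); s=env.get_state(); print(s["wrist_force"])
a=snap("side","s4.png",(320,110,410,210),6)
p=np.array(s["tcp_pos"]);print(proj("side",[p-[0,0,.0368],p-[0,0,.0073],[.4975,-.1247,.0755]]))
b=snap("top","t4.png",(340,200,430,280),5)
E
```

```text
now [ 0.4962 -0.1238  0.1284] jaw yaw 76.55 tot [ 0.0013 -0.0009 -0.0084] [-0.1 -0.3 -0.4]
[-0.0006  0.0015  0.0083] [-0.09 -0.27 -0.45]
[ 0.09584172 -0.00969262  0.17555579]
[[369.39635691 172.74245097]
 [369.97073247 162.55118357]
 [368.72609646 177.9390419 ]]
```

View pics/s4.png

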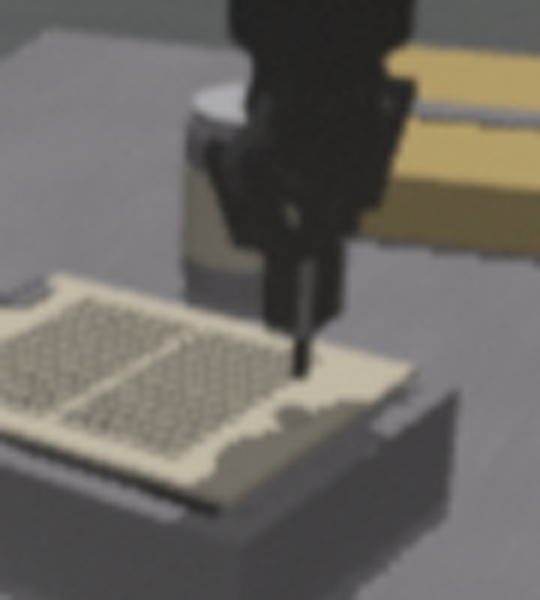

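The rivet tip is at zoom (300,375), right by the shadowed boss at about (295,410), and this agrees with my projection. Next I descend and feel.

>>> carry_out(
  moves=[-1,-0.001,0.0015,0.006,0,0,-0.4,-1,0,0,0.005,0,0,0,-1,0,0,0.002,0,0,0,-1,0,0,0.002,0,0,0,-1,0,0,0.002,0,0,0],
)

```text
clock: 7.28
tcp_pos: [0.4984, -0.1258, 0.1114]
orientation: [-0.001, 0.783, 0.622, 0.002]
wrist_force: [0.9, 0.7, -0.6]
finger_gap: 0.0191
```

```bash
python3 - <<'E'
from h import *
plan((.498,-.125,.110),77,1); s=env.get_state(); print(s["wrist_force"],s["ft_torque"])
E
```

```text
now [ 0.4984 -0.1258  0.1114] jaw yaw 76.96 tot [-0.0004  0.0008 -0.0014] [ 0.1 -0.2 -0. ]
[ 0.0006 -0.0006  0.0014] [ 0.06 -0.25 -0.04]
[ 0.90948289  0.7278497  -0.56117578] [0.00299012 0.00923684 0.04333531]
```

>>> carry_out(
  moves=[-1,0.0005,-0.0005,0.002,0,0,0,-1,0,0,0.002,0,0,0,-1,0,0,0.002,0,0,0,-1,0,0,0.001,0,0,0,-1,0,0,0.0,0,0,0],
)

```text
clock: 7.9
tcp_pos: [0.4983, -0.125, 0.104]
orientation: [-0.001, 0.783, 0.622, 0.002]
wrist_force: [0.1, 0.5, 0.8]
finger_gap: 0.0192
```

```bash
python3 - <<'E'
from h import *
plan((.498,-.125,.098),77,1); s=env.get_state(); print(s["wrist_force"],s["ft_torque"])
E
```

```text
now [ 0.4983 -0.125   0.104 ] jaw yaw 76.96 tot [-0.0003  0.     -0.006 ] [ 0.1 -0.3 -0. ]
[-0.0001 -0.0003  0.006 ] [ 0.09 -0.26 -0.04]
[0.1361516  0.46320143 0.825226  ] [ 0.00554415 -0.06524749  0.01180805]
```

The tip is inside the hole with no contact force. I'll continue down to the plate.

>>> carry_out(
  moves=[-1,0,0,0.003,0,0,0,-1,0,0,0.002,0,0,0,-1,0,0,0.002,0,0,0,-1,0,0,0.0015,0,0,0,-1,0,0,0.001,0,0,0],
)

```text
clock: 8.52
tcp_pos: [0.4998, -0.1256, 0.0957]
orientation: [0.001, 0.783, 0.622, 0.003]
wrist_force: [-1.0, 0.1, 8.1]
finger_gap: 0.0188
```

```bash
python3 - <<'E'
from h import *
plan((.498,-.125,.094),77,1); s=env.get_state(); print(s["wrist_force"],s["ft_torque"])
E
```

```text
now [ 0.4998 -0.1256  0.0957] jaw yaw 76.97 tot [-0.0018  0.0006 -0.0017] [ 0.3 -0.2 -0. ]
[ 0.0002 -0.0019  0.0017] [ 0.3  -0.23 -0.03]
[-0.97358609  0.07658455  8.07841589] [ 0.17918216  0.16236768 -0.03236533]
```

The tip met the plate at TCP z 0.0957. I'm sliding towards tray +y (tool +x) with light pressure, and also correcting tray x by −1.5 mm.

>>> carry_out(
  moves=[-1,0.0,-0.001,-0.0005,0,0,0,-1,0.0015,0,0,0,0,0,-1,0.0015,0,0.0003,0,0,0,-1,0.0015,0,0.0003,0,0,0,-1,0.0015,0,0.0003,0,0,0],
)

```text
clock: 9.15
tcp_pos: [0.5005, -0.1212, 0.096]
orientation: [0.003, 0.783, 0.622, 0.002]
wrist_force: [-1.6, -3.3, 4.1]
finger_gap: 0.019
```

```bash
cat > st.py <<'E'
from h import *
s=env.get_state(); p=np.array(s["tcp_pos"]); y=np.radians(-13); M=np.array([[np.cos(y),np.sin(y),0],[-np.sin(y),np.cos(y),0],[0,0,1]])
print("tray-frame off from boss0 mm",(M@(p-[.498,-.125,0])*1e3).round(1),"F tray",(M@np.array(s["wrist_force"])).round(1),"gap",round(s["finger_gap"],4),"t",s["clock"])
plan((.498,-.125,.094),77,1)
E
python3 st.py
```

```text
tray-frame off from boss0 mm [ 1.6  4.2 96. ] F tray [-0.8 -3.6  4.1] gap 0.019 t 9.15
now [ 0.5005 -0.1212  0.096 ] jaw yaw 76.89 tot [-0.0025 -0.0038 -0.002 ] [ 0.4  0.  -0.1]
[-0.0042 -0.0016  0.002 ] [ 0.39  0.03 -0.11]
```

>>> carry_out(
  moves=[-1,0.0015,-0.0005,0.0003,0,0,0,-1,0.0015,-0.0005,0.0003,0,0,0,-1,0.0015,0,0.0003,0,0,0,-1,0.0015,0,0.0003,0,0,0,-1,0.001,0,0.0003,0,0,0],
)

```text
clock: 9.78
tcp_pos: [0.5021, -0.1152, 0.096]
orientation: [0.005, 0.783, 0.621, 0.002]
wrist_force: [-0.7, -2.2, 7.0]
finger_gap: 0.019
```

```bash
python3 st.py
```

```text
tray-frame off from boss0 mm [ 1.8 10.4 96. ] F tray [-0.2 -2.3  7. ] gap 0.019 t 9.775
now [ 0.5021 -0.1152  0.096 ] jaw yaw 76.85 tot [-0.0041 -0.0098 -0.002 ] [ 0.6  0.2 -0.1]
[-0.0104 -0.0018  0.002 ] [ 0.55  0.2  -0.15]
```

No drop on the +y side up to about 10 mm. I'll lift slightly, go back past centre, and feel the −y side.

>>> carry_out(
  moves=[-1,0,-0.001,-0.002,0.5,0.2,0,-1,-0.004,0,0,0,0,0,-1,-0.004,0,0,0,0,0,-1,-0.003,0,0,0,0,0,-1,-0.002,0,0,0,0,0],
)

```text
clock: 10.4
tcp_pos: [0.4982, -0.1251, 0.0966]
orientation: [-0.003, 0.783, 0.622, 0.003]
wrist_force: [1.4, 1.9, 0.8]
finger_gap: 0.0188
```

```bash
python3 st.py
```

```text
tray-frame off from boss0 mm [ 0.2 -0.1 96.6] F tray [0.9 2.2 0.8] gap 0.0188 t 10.4
now [ 0.4982 -0.1251  0.0966] jaw yaw 76.99 tot [-0.0002  0.0001 -0.0026] [-0.  -0.4 -0. ]
[ 0.     -0.0002  0.0026] [-0.04 -0.43 -0.01]
```

>>> carry_out(
  moves=[-1,-0.0015,0,0.001,0,0,0,-1,-0.0015,0,0.0005,0,0,0,-1,-0.0015,0,0.0005,0,0,0,-1,-0.0015,0,0.0005,0,0,0,-1,-0.001,0,0.0005,0,0,0],
)

```text
clock: 11.02
tcp_pos: [0.4974, -0.1314, 0.0947]
orientation: [-0.003, 0.782, 0.623, 0.004]
wrist_force: [2.3, 0.1, 0.5]
finger_gap: 0.0189
```

```bash
python3 st.py
```

```text
tray-frame off from boss0 mm [ 0.8 -6.4 94.7] F tray [2.2 0.6 0.5] gap 0.0189 t 11.025
now [ 0.4974 -0.1314  0.0947] jaw yaw 77.02 tot [ 0.0006  0.0064 -0.0007] [ 0.1 -0.6  0. ]
[ 0.0064 -0.0008  0.0007] [ 0.09 -0.58  0.02]
```

The tip is at z 0.0947, below plate contact, with almost no vertical force, so it has probably found the hole. I'll go down.

>>> carry_out(
  moves=[-1,-0.0005,0,0.001,0,-0.3,0,-1,0,0,0.001,0,0,0,-1,0,0,0.001,0,0,0,-1,0,0,0.001,0,0,0,-1,0,0,0,0,0,0],
)

```text
clock: 11.65
tcp_pos: [0.4971, -0.1325, 0.0897]
orientation: [-0.001, 0.783, 0.622, 0.002]
wrist_force: [1.3, 0.8, 0.9]
finger_gap: 0.0187
```

```bash
python3 st.py
```

```text
tray-frame off from boss0 mm [ 0.8 -7.5 89.7] F tray [1.1 1.1 0.9] gap 0.0187 t 11.65
now [ 0.4971 -0.1325  0.0897] jaw yaw 77.0 tot [0.0009 0.0075 0.0043] [ 0.1 -0.2 -0. ]
[ 0.0075 -0.0008 -0.0043] [ 0.05 -0.21 -0.  ]
```

>>> carry_out(
  moves=[-1,0,0,0.001,0,0,0,-1,0,0,0.001,0,0,0,-1,0,0,0.001,0,0,0,-1,0,0,0.001,0,0,0,-1,0,0,0,0,0,0],
)

```text
clock: 12.28
tcp_pos: [0.4972, -0.1325, 0.0855]
orientation: [-0.001, 0.783, 0.622, 0.002]
wrist_force: [1.1, 0.4, 2.1]
finger_gap: 0.019
```

```bash
python3 st.py
```

```text
tray-frame off from boss0 mm [ 0.9 -7.5 85.5] F tray [1.  0.6 2.1] gap 0.019 t 12.275
now [ 0.4972 -0.1325  0.0855] jaw yaw 77.0 tot [0.0008 0.0075 0.0085] [ 0.1 -0.2 -0. ]
[ 0.0075 -0.0009 -0.0085] [ 0.07 -0.21 -0.  ]
```

>>> carry_out(
  moves=[-1,0,0,0.001,0,0,0,-1,0,0,0.001,0,0,0,-1,0,0,0.001,0,0,0,-1,0,0,0.0005,0,0,0,-1,0,0,0,0,0,0],
)

```text
clock: 12.9
tcp_pos: [0.4972, -0.1325, 0.082]
orientation: [-0.001, 0.783, 0.622, 0.002]
wrist_force: [1.0, 0.9, 2.1]
finger_gap: 0.0193
```

```bash
python3 st.py
```

```text
tray-frame off from boss0 mm [ 0.9 -7.5 82. ] F tray [0.8 1.1 2.1] gap 0.0193 t 12.9
now [ 0.4972 -0.1325  0.082 ] jaw yaw 77.0 tot [0.0008 0.0075 0.012 ] [ 0.1 -0.2 -0. ]
[ 0.0075 -0.0009 -0.012 ] [ 0.07 -0.2  -0.  ]
```

>>> carry_out(
  moves=[-1,0,0,0.001,0,0,0,-1,0,0,0.0005,0,0,0,-1,0,0,0,0,0,0,-0.2,0,0,0,0,0,0,-0.2,0,0,0,0,0,0],
)

```text
clock: 13.52
tcp_pos: [0.4961, -0.1327, 0.08]
orientation: [-0.001, 0.783, 0.622, 0.001]
wrist_force: [1.8, 0.2, 0.8]
finger_gap: 0.0342
```

```bash
python3 st.py
```

```text
tray-frame off from boss0 mm [-0.1 -7.9 80. ] F tray [1.7 0.6 0.8] gap 0.0342 t 13.525
now [ 0.4961 -0.1327  0.08  ] jaw yaw 76.98 tot [0.0019 0.0077 0.014 ] [-0.  -0.1 -0. ]
[ 0.0079  0.0001 -0.0139] [-0.04 -0.14 -0.02]
```

Released. I'm raising straight up and looking.

>>> carry_out(
  moves=[-0.2,0,0,-0.004,0,0,0,-0.2,0,0,-0.015,0,0,0,-0.2,0,0,-0.03,0,0,0,-0.2,0,0,-0.03,0,0,0,-0.2,0,0,0,0,0,0],
)

```text
clock: 14.15
tcp_pos: [0.4953, -0.133, 0.1634]
orientation: [-0.001, 0.783, 0.622, -0.0]
wrist_force: [0.5, 0.4, -0.8]
finger_gap: 0.0344
```

```bash
python3 st.py; python3 - <<'E'
from h import *
snap("side","s5.png",(320,120,410,210),6)
print(proj("side",[[.4972,-.1325,z] for z in(.0735,.078,.085,.0895)]).round(1))
E
```

```text
tray-frame off from boss0 mm [ -0.8  -8.4 163.4] F tray [ 0.3  0.5 -0.8] gap 0.0344 t 14.15
now [ 0.4953 -0.133   0.1634] jaw yaw 76.95 tot [ 0.0027  0.008  -0.0694] [-0.1 -0.1 -0. ]
[0.0083 0.001  0.0694] [-0.14 -0.09 -0.05]
[[369.7 177.5]
 [369.8 176. ]
 [370.  173.6]
 [370.  172.1]]
```

View pics/s5.png

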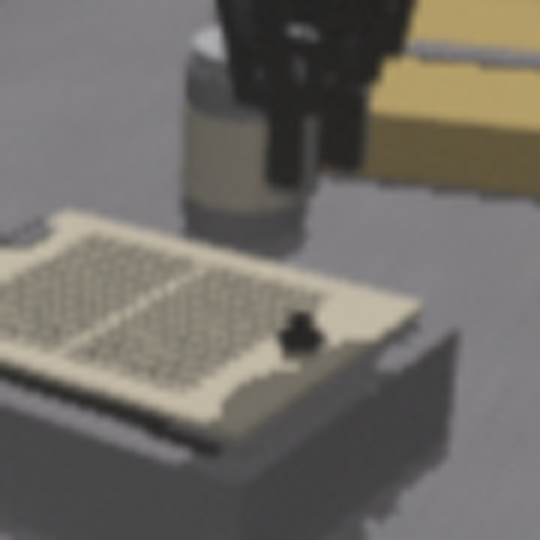

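The rivet is seated at zoom (301,337) with its pin raised at (301,315). Now I shut the jaws and come down on the pin.

>>> carry_out(
  moves=[-1,0.001,0.0015,0.02,0,0,0,-1,0,0,0.015,0,0,0,-1,0,0,0.01,0,0,0,-1,0,0,0,0,0,0,-1,0,0,0,0,0,0],
)

```text
clock: 14.82
tcp_pos: [0.4943, -0.1313, 0.1137]
orientation: [-0.004, 0.783, 0.622, -0.002]
wrist_force: [0.1, 0.1, 0.1]
finger_gap: 0.0002
```

```bash
python3 st.py;python3 -c "
from h import *
plan((.4972,-.1325,.103),77,1)"
```

```text
tray-frame off from boss0 mm [ -2.2  -7.  113.7] F tray [0.  0.1 0.1] gap 0.0002 t 14.825
now [ 0.4943 -0.1313  0.1137] jaw yaw 76.94 tot [ 0.0037  0.0063 -0.0197] [-0.5 -0.1 -0.1]
[0.007  0.0024 0.0197] [-0.48 -0.15 -0.06]
now [ 0.4943 -0.1313  0.1137] jaw yaw 76.94 tot [ 0.0029 -0.0012 -0.0107] [-0.5 -0.1 -0.1]
[-0.0005  0.0032  0.0106] [-0.48 -0.15 -0.06]
```

>>> carry_out(
  moves=[-1,-0.0005,0.003,0.005,-0.4,0,0,-1,0,0,0.004,0,0,0,-1,0,0,0,0,0,0,-1,0,0,0.0015,0,0,0,-1,0,0,0.001,0,0,0],
)

```text
clock: 15.45
tcp_pos: [0.4981, -0.1329, 0.1025]
orientation: [-0.0, 0.783, 0.622, 0.001]
wrist_force: [-0.3, 0.0, 0.6]
finger_gap: 0.0002
```

```bash
python3 st.py
```

```text
tray-frame off from boss0 mm [  1.9  -7.7 102.5] F tray [-0.3 -0.1  0.6] gap 0.0002 t 15.45
now [ 0.4981 -0.1329  0.1025] jaw yaw 76.94 tot [-0.0001  0.0079 -0.0085] [ 0.1 -0.1 -0.1]
[ 0.0077 -0.0019  0.0085] [ 0.07 -0.12 -0.06]
```

Aligned over the pin, so I'll go down in 1 mm steps.

>>> carry_out(
  moves=[-1,0,-0.0008,0.001,0,0,0,-1,0,0,0.001,0,0,0,-1,0,0,0.001,0,0,0,-1,0,0,0.001,0,0,0,-1,0,0,0.001,0,0,0],
)

```text
clock: 16.08
tcp_pos: [0.4971, -0.1327, 0.0976]
orientation: [-0.0, 0.783, 0.622, 0.001]
wrist_force: [-2.0, -0.3, 2.3]
finger_gap: 0.0002
```

```bash
python3 st.py
```

```text
tray-frame off from boss0 mm [ 0.8 -7.7 97.6] F tray [-1.8 -0.7  2.3] gap 0.0002 t 16.075
now [ 0.4971 -0.1327  0.0976] jaw yaw 76.94 tot [ 0.0009  0.0077 -0.0036] [ 0.1 -0.1 -0.1]
[ 0.0077 -0.0008  0.0036] [ 0.07 -0.11 -0.06]
```

>>> carry_out(
  moves=[-1,0,0,0.001,0,0,0,-1,0,0,0.001,0,0,0,-1,0,0,0.001,0,0,0,-1,0,0,0.001,0,0,0,-1,0,0,0.001,0,0,0],
)

```text
clock: 16.7
tcp_pos: [0.4969, -0.1327, 0.0942]
orientation: [0.0, 0.783, 0.622, 0.001]
wrist_force: [-2.5, 0.6, 7.1]
finger_gap: 0.0002
```

```bash
python3 st.py
```

```text
tray-frame off from boss0 mm [ 0.7 -7.7 94.2] F tray [-2.6  0.1  7.1] gap 0.0002 t 16.7
now [ 0.4969 -0.1327  0.0942] jaw yaw 76.94 tot [ 0.0011  0.0077 -0.0002] [ 0.1 -0.1 -0.1]
[ 0.0077 -0.0007  0.0003] [ 0.11 -0.08 -0.06]
```

>>> carry_out(
  moves=[-1,0,0,0.0015,0,0,0,-1,0,0,0.0015,0,0,0,-1,0,0,0.0015,0,0,0,-1,0,0,0.0015,0,0,0,-1,0,0,0.0015,0,0,0],
)

```text
clock: 17.32
tcp_pos: [0.4968, -0.1326, 0.0894]
orientation: [0.001, 0.783, 0.622, 0.001]
wrist_force: [-3.5, 0.9, 8.0]
finger_gap: -0.0003
```

```bash
python3 st.py
```

```text
tray-frame off from boss0 mm [ 0.5 -7.7 89.4] F tray [-3.6  0.1  8. ] gap -0.0003 t 17.325
now [ 0.4968 -0.1326  0.0894] jaw yaw 76.96 tot [0.0012 0.0076 0.0046] [ 0.2 -0.1 -0. ]
[ 0.0077 -0.0005 -0.0046] [ 0.19 -0.05 -0.04]
```

Force steady at about 8 N, so the pin is sliding. I'll continue.

>>> carry_out(
  moves=[-1,0,0,0.0015,0,0,0,-1,0,0,0.0012,0,0,0,-1,0,0,0.0012,0,0,0,-1,0,0,0.0012,0,0,0,-1,0,0,0.0012,0,0,0],
)

```text
clock: 17.95
tcp_pos: [0.4968, -0.1326, 0.0858]
orientation: [0.002, 0.783, 0.622, 0.002]
wrist_force: [-3.7, 2.0, 10.2]
finger_gap: -0.0
```

```bash
python3 st.py
```

```text
tray-frame off from boss0 mm [ 0.5 -7.7 85.8] F tray [-4.   1.1 10.2] gap -0.0 t 17.95
now [ 0.4968 -0.1326  0.0858] jaw yaw 76.97 tot [0.0012 0.0076 0.0082] [ 0.3 -0.  -0. ]
[ 0.0077 -0.0005 -0.0082] [ 0.29 -0.01 -0.03]
```

>>> carry_out(
  moves=[-1,0,0,0.0012,0,0,0,-1,0,0,0.0012,0,0,0,-1,0,0,0.0014,0,0,0,-1,0,0,0.0015,0,0,0,-1,0,0,0.0015,0,0,0],
)

```text
clock: 18.58
tcp_pos: [0.4967, -0.1326, 0.0849]
orientation: [0.003, 0.783, 0.622, 0.002]
wrist_force: [-4.6, 2.3, 14.8]
finger_gap: -0.0002
```

```bash
python3 st.py
```

```text
tray-frame off from boss0 mm [ 0.5 -7.7 84.9] F tray [-5.   1.2 14.8] gap -0.0002 t 18.575
now [ 0.4967 -0.1326  0.0849] jaw yaw 76.99 tot [0.0013 0.0076 0.0091] [ 0.5  0.1 -0. ]
[ 0.0077 -0.0004 -0.0091] [ 0.46  0.06 -0.01]
```

Hard stop: 9.3 mm travelled and the force has risen to 14.8 N. I'm retreating and checking.

>>> carry_out(
  moves=[-1,0,0,-0.003,0,0,0,-1,0,0,-0.01,0,0,0,-1,0,0,-0.03,0,0,0,-1,0,0,-0.04,0,0,0,-1,0,-0.02,-0.03,0,0,0],
)

```text
clock: 19.2
tcp_pos: [0.4763, -0.1276, 0.1994]
orientation: [0.002, 0.783, 0.622, 0.002]
wrist_force: [0.2, 0.5, -0.5]
finger_gap: -0.0003
```

```bash
python3 st.py; python3 - <<'E'
from h import *
a=snap("side","s6.png",(320,120,410,210),6)
print(proj("side",[[.4972,-.1325,z] for z in(.0735,.076,.078,.0805)]).round(1))
E
```

```text
tray-frame off from boss0 mm [-20.6  -7.5 199.4] F tray [ 0.   0.5 -0.5] gap -0.0003 t 19.2
now [ 0.4763 -0.1276  0.1994] jaw yaw 76.99 tot [ 0.0217  0.0026 -0.1054] [ 0.3  0.  -0. ]
[0.0075 0.02   0.1055] [ 0.32  0.   -0.01]
[[369.7 177.5]
 [369.8 176.6]
 [369.8 176. ]
 [369.9 175.1]]
```

View pics/s6.png

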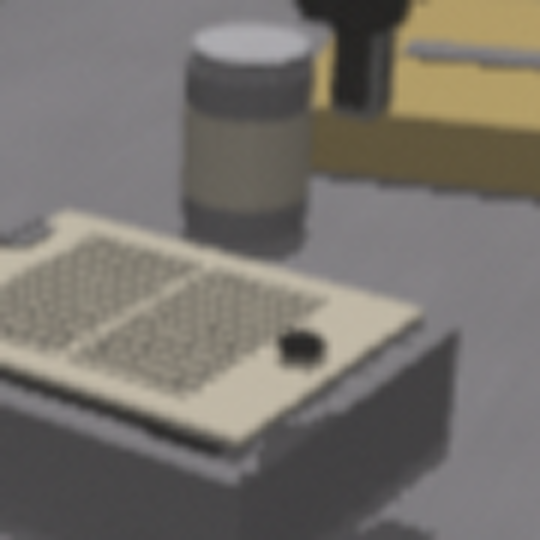

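The pin is flush: the rivet is now a flat disc at zoom (301,349), 12 zoom pixels lower than before. The free edge of the cover came down too, with its corner at row 310 (302 before). The arm is clear, so I'm handing in.

```bash
python3 -c "
from h import *
print(env.hand_in())"
```

```text
the job is handed in; nothing more can be done
None
```

The rivet is in the cover's hole with its pin pushed down flush, and the cover looks held down. I handed the job in at about 19 s of the 67 s allowed; it reports no verdict.

- **Finding the hole:** I took the rivet from the middle pocket and felt first to the tray's +y side, out to about 10 mm, without finding it. On the −y side it dropped through about 7 mm from where the hole first stood. I lowered it until the collar should sit on the boss, then let go.
- **Pushing the pin:** It slid at about 8–10 N and stopped hard after about 9.3 mm, with 14.8 N on the wrist. That was the highest reading I saw, but I only read the force at the end of each move.
- **Last picture:** The side view shows the rivet as a flat disc about 2 pixels (roughly 5 mm) lower than before. The cover's free edge is down as well, and the gripper is clear.

**Checks that disagreed or were not made:** The finger opening read 19 mm on the 22 mm collar, but the pictures showed the rivet upright and firmly held. I did not measure the clips, screwdriver or tin at the end; the arm stayed clear of them.

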